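# Pre-filter flap check on the flow bench

### The arm

A 6-joint arm with a two-finger parallel gripper is mounted at the origin on the work surface. World frame = base frame: x ahead of the robot, y to its left, z up, the work surface at z = 0. Lengths are in m, angles in rad, forces in N, time in s.
With the tool pointing down it reaches from about 0.35 to 0.775 m from the base axis. Payload 7.3 kg.
Tool frame: the origin (TCP) lies midway between the tips of the shut fingers; the grasp point (between the pads) lies 19 mm behind it; z points along the fingers, y is the line along which they close (so a half turn about z gives the same grasp; the last joint's range is limited). The gripper opens to 92 mm and grips with 3 to 60 N. Pads are 19 mm wide; open, the fingers measure 130 mm over their backs; the gripper's body (75 mm by 190 mm) begins 47 mm behind the grasp point.
Start: joints at [-1.435, 0.342, 1.524, -0, 1.275, -0.146], TCP at [0.146, -0.504, 0.227] pointing down, gripper open.
Joint ranges: [-2.53, 2.53], [-0.77, 2.02], [0.04, 2.7], [-1, 4.14], [0.28, 2.66], [-3.11, 3.11]. Speed limits (rad/s): [2.57, 2.57, 3.14, 3.14, 3.14, 3.14].

### API

Orientations are given as [roll, pitch, yaw] about the fixed x, y, z axes, in that order (R = Rz(yaw) Ry(pitch) Rx(roll)).
In Python, from cell import monitor, vision, workorder gives the robot as it stands.
- The arm moves only by the tool move_arm, never from a script. Its argument "rows" is a list of rows, each a list of 5 numbers: the shift along the world's x, y, z in mm, then the turn about the world's z in rad, then the closure, from -1 (fully open) to 1 (shut). A call has 1 to 12 rows; each row shifts and turns the commanded pose from where the row before left it; what a row does not reach is not made up. A row lasts 1/10 s, in which the tool goes at most 50 mm and 8.59 degrees, less where a joint would pass 70% of its speed; a pose out of reach is approached as far as the arm can. A call is refused whole if a number of a shift passes 50 or a number of a turn 0.15, either way. A call with a gripper value outside its range is refused whole. The fingers move at their own pace and stop on an object; "newtons" is the grip in N (left out, the last holds). Time passes only in rows, so rows that do not move let the fingers close. It gives the time, the measured TCP pose, the force, the opening and the grip force at its end, in the units of the state.
- monitor.observe(): the state, without advancing time (a new reading comes with each control period).
- vision.read_camera(name): name is "scene" or "top"; returns the picture (480x640x3 uint8, red, green, blue); there is no depth.
- vision.get_calibration(name): a dict with "K" (3x3 intrinsics, pixels), "T" (4x4, takes a point from camera to world coordinates). Camera axes: x right, y up, looking along -z (the intrinsics and any distortion apply to the point x, -y, -z); pixel columns grow to the right and rows downward; lengths in m; the calibration is good to about 2 mm. A picture is of the moment at which its call begins. get_calibration takes no time and is no camera call.
- workorder.hand_in(): hands the job in; it is judged then, once.
The state is a dict: "time": time; "qpos": joint angles; "qvel": joint speeds; "joint_efforts": joint torques, N m; "tool_pos": TCP position; "tool_rot": TCP orientation; "contact_force": force on the tool from outside, world axes, zero at the start; "torque": the same for the moment, N m; "opening": finger opening in m; "grip_force": force on a finger pad.
Only numpy, scipy, OpenCV 4.12 (cv2) and the standard library are available. Lean on these libraries where they do the work, as an engineer would, in place of code of your own. Each camera call takes 0.05 s, during which the arm holds its last target. There are 200 camera calls.

### The job

Check the inspection flap of the filter box on the bench: lift it by its bar until you feel it come up against its rubber stop, without shoving the stop out of place, then lower it, without letting it drop, into line with the pointer arm at its side. Finish there with the flap still held up in the gripper, off the stop and steady; leave the pointer and everything else on the bench as they are.

Things in the scene. Friction and masses are not known exactly. Their poses are not given: they have to be found in the camera images.
- hinge (a point): Middle of the flap's hinge axis, 126 mm above the bench. The open-topped steel filter box (160 mm deep, 240 wide, 120 high) is fixed; place and yaw differ each time. Axes: x level, from the flap's bar side (which faces the robot, give or take the yaw) to the hinge side; y along the hinge axis, to the left; z up.
- flap (a joint): Angle of the aluminium flap on the box, rad: 0 closed and level (as it starts), growing as its bar rises. At angle a the bar's centre is at x = -0.195 cos(a), z = +0.195 sin(a) (m) in the axes of hinge. Nearly free hinge: it falls shut by its weight (0.45 to 0.91 kg, 2 to 4 N at the bar).
- flap_bar (a point): Centre of the lifting bar: round, black, 12 mm thick, 120 long, parallel to the hinge, on two prongs 55 mm either side of its middle; 34 mm gap between bar and flap edge. Pinch its middle from straight above, one finger in the gap; it may turn in the fingers as the flap swings. Flap plate: 155 mm from hinge to edge, 228 wide, 6 thick. Axes: the flap's, x from bar to hinge, y along the bar.
- pointer (a joint): Angle of the pointer arm, rad, on the same zero and sense as flap; between 0.4 and 0.85. It is left where it is.
- pointer_tip (a point): Tip of the pointer: a thin dark steel arm ending in a point, on the box's left side (142 mm from its middle), pivoted on the hinge axis, tip 195 mm from that axis. With the flap in line, the bar is level with this tip. Axes as for the flap.
- stop: Stop: a broad steel arm 120 mm long on the box's right side (142 mm from its middle), pivoted on the hinge axis (its origin), clamped by friction at 1.05 to 1.3 rad. Its rubber pad reaches over the flap's right edge, 100 mm from the axis. Its axes are parallel to the flap's when the flap meets the pad. The clamp slips if the bar is pushed with over about 30 N.
- stop_pad (a point): Centre of the stop's rubber pad (16 mm thick round bar, 54 mm long, along the hinge axis).
- dishes_a_mid (a point): Bystander: stack of three closed petri dishes, 92 mm across, 48 mm tall, in front of the box to its left; point at its centre, half-way up.
- dishes_b_mid (a point): Bystander: stack of two closed petri dishes, 92 mm across, 32 mm tall, in front of the box to its right; point at its centre, half-way up.
- tub_a_mid (a point): Bystander: clear plant-culture tub with white lid, 98 mm square, 87 mm tall, left of the box; point at its centre, half-way up.
- tub_b_mid (a point): Bystander: clear plant-culture tub with white lid, 98 mm square, 87 mm tall, right of the box; point at its centre, half-way up.
- forceps_mid (a point): Bystander: steel forceps, 150 mm long, 9 mm thick, lying before the box; point at its centre, half-way up.
- jar_mid (a point): Bystander: small jar with metal cap, 60 mm across, 80 mm tall, on the left of the bench; point at its centre, half-way up.

How it is judged:
By the outcome, as a careful person would: the job done as asked, in the order asked, and still so for the second after the job is handed in, while the arm keeps its last pose, push and grip.
It also fails if it takes over 61 s, if anything falls off the work surface, if the arm or the gripper's body presses on something with over 40 N, if the wrist force passes 120 N, or if a joint passes its speed limit or range.

## Working session

There is one attempt and no reset: what is moved stays moved. The work goes in short steps, Python scripts to look and compute and a tool call to move; the robot and the scene stay as the last step left them, time stands still between calls to the robot, and variables do not carry over. Pictures are saved under pics/ and viewed, at most 10 in all, crops included, and the job is handed in when it is done.

Besides the shell and the picture viewer there is one more tool, called after ">>>" by a JSON object that holds its "fn" and its "kwargs". move_arm: Moves the arm, as the interface text tells. Its arguments: {"type":"object","properties":{"rows":{"type":"array","items":{"type":"array","items":{"type":"number"}}},"newtons":{"type":"number"}},"required":["rows"]}

```bash
mkdir -p pics; ls; python3 - <<'E'
from cell import monitor, vision
import cv2
for n in ("scene","top"):
    im=vision.read_camera(n); cv2.imwrite(f"pics/{n}0.png",im[:,:,::-1]); c=vision.get_calibration(n); print(n,c)
print(monitor.observe())
E
```

```text
pics
scene {'K': array([[467.39728102,   0.        , 314.18701297],
       [  0.        , 467.39728102, 238.17043174],
       [  0.        ,   0.        ,   1.        ]]), 'T': array([[-0.59336384, -0.5536589 ,  0.58427834,  1.13598014],
       [ 0.80465937, -0.42696753,  0.41257973,  0.51893117],
       [ 0.02103944,  0.71495493,  0.69885391,  0.82894484],
       [ 0.        ,  0.        ,  0.        ,  1.        ]])}
top {'K': array([[474.82709445,   0.        , 325.62517581],
       [  0.        , 474.82709445, 238.61420408],
       [  0.        ,   0.        ,   1.        ]]), 'T': array([[-0.01540747,  0.98802927, -0.1534952 ,  0.38893732],
       [-0.99975965, -0.01761751, -0.01304829,  0.08632684],
       [-0.01559629,  0.15325727,  0.98806324,  1.1622712 ],
       [ 0.        ,  0.        ,  0.        ,  1.        ]])}
{'time': 0.1, 'qpos': array([-1.43496603e+00,  3.42641678e-01,  1.52484962e+00, -1.95428585e-05,
        1.27540742e+00, -1.46038240e-01]), 'qvel': array([-0.00108714, -0.0008157 , -0.00258248,  0.00096023, -0.00115165,
        0.00279304]), 'joint_efforts': array([ 1.88858095e-03, -4.32006383e+01, -2.44693637e+01,  7.19745364e-02,
        5.25413977e-02, -4.34479239e-05]), 'tool_pos': array([ 0.14597998, -0.50394969,  0.22614545]), 'tool_rot': array([-3.14029777e+00, -1.71568394e-04,  2.81874131e-01]), 'contact_force': array([-0.0395651 ,  0.23478655, -0.19390074]), 'torque': array([ 0.04431284,  0.00069914, -0.0382424 ]), 'grip_force': 0.0, 'opening': 0.09175985519729345}
```

View pics/scene0.png

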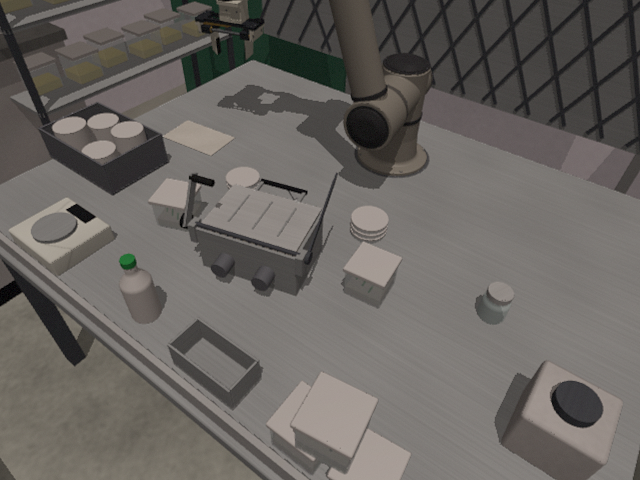

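View pics/top0.png

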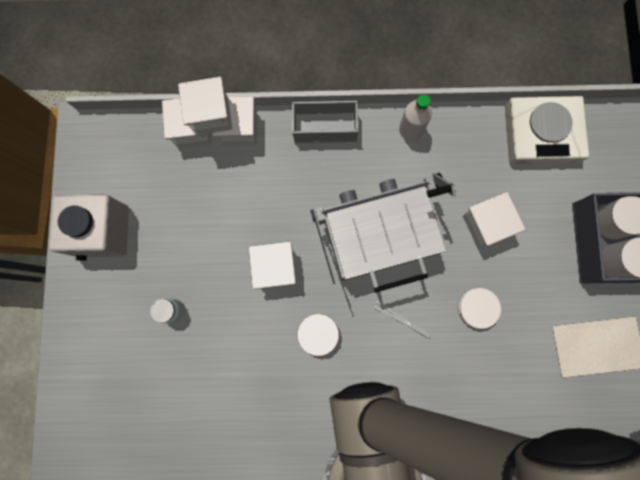

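The hinge side faces away from the robot. In the top view the bar runs about (375,290)–(427,275); in the scene view it is at about (262,180)–(306,191). The pointer tip is near (336,175) in the scene view. I'll enlarge both around the box.

```bash
python3 - <<'E'
import cv2,numpy as np
a=cv2.imread("pics/scene0.png")[150:300,160:360]; b=cv2.imread("pics/top0.png")[170:330,300:470]
a=cv2.resize(a,None,fx=4,fy=4,interpolation=cv2.INTER_CUBIC); b=cv2.resize(b,(637,600),interpolation=cv2.INTER_CUBIC)
cv2.imwrite("pics/ca.png",cv2.convertScaleAbs(a,alpha=1.5)); cv2.imwrite("pics/cb.png",cv2.convertScaleAbs(b,alpha=1.3))
E
```

```text
(no output)
```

View pics/ca.png

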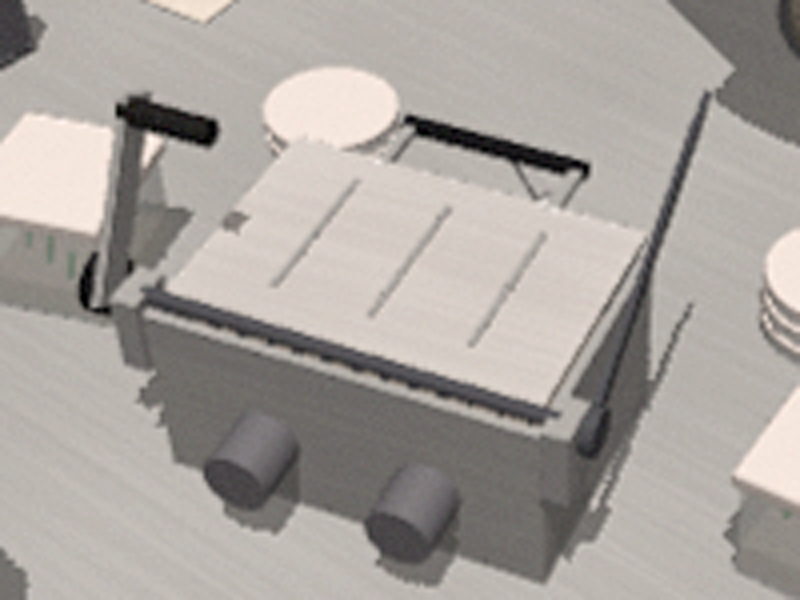

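View pics/cb.png

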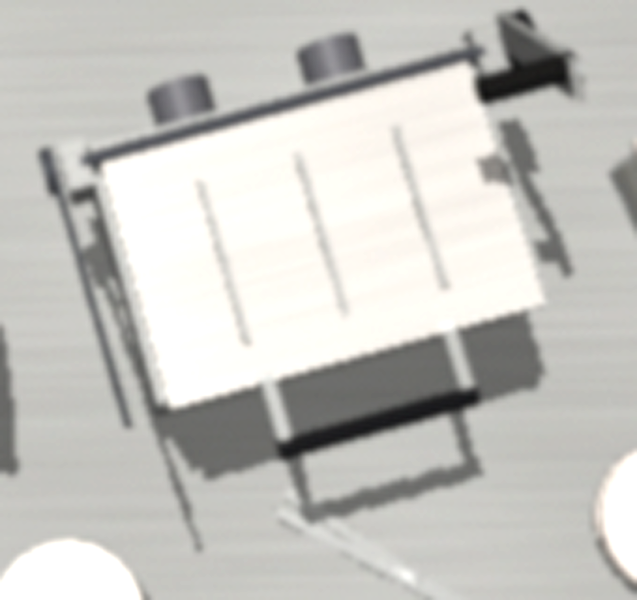

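Scene crop: bar ends (409,122) and (586,170), pointer tip (709,92), hinge rod (150,297)–(550,413), pad (122,110)–(212,130). Top crop: bar ends (282,450) and (474,396), pointer tip (128,425), hinge rod (92,158)–(480,50), pad (482,92)–(568,72). Next I triangulate these and fit the box pose.

```bash
cat > h.py <<'E'
import numpy as np, cv2
from cell import vision
def P(n):
    c=vision.get_calibration(n); T=np.linalg.inv(c["T"]); return c["K"]@np.diag([1,-1,-1])@T[:3]
PS,PT=P("scene"),P("top")
def proj(M,X):
    h=M@np.append(X,1); return h[:2]/h[2]
def tri(s,t):
    X=cv2.triangulatePoints(PS,PT,np.float64(s).reshape(2,1),np.float64(t).reshape(2,1)).ravel(); X=X[:3]/X[3]
    return X, np.hypot(*(proj(PS,X)-s)), np.hypot(*(proj(PT,X)-t))
S=lambda u,v:np.array([(u+.5)/4-.5+160,(v+.5)/4-.5+150])
Tp=lambda u,v:np.array([(u+.5)/3.7471-.5+300,(v+.5)/3.75-.5+170])
E
python3 - <<'E'
from h import *
from scipy.optimize import least_squares
np.set_printoptions(precision=4,suppress=True)
pts={"barL":(S(586,170),Tp(282,450)),"barR":(S(409,122),Tp(474,396)),"tip":(S(709,92),Tp(128,425)),
"hL":(S(550,413),Tp(92,158)),"hR":(S(150,297),Tp(480,50)),"padL":(S(212,130),Tp(482,92)),"padR":(S(122,110),Tp(568,72))}
for k,(s,t) in pts.items(): print(k,*tri(s,t))
def W(q,x,y,z):
    c,s=np.cos(q[2]),np.sin(q[2]); return np.array([q[0]+c*x-s*y,q[1]+s*x+c*y,.126+z])
def model(q):
    a=q[3]; b=q[4]
    return {"barL":W(q,-.195,.06,0),"barR":W(q,-.195,-.06,0),"tip":W(q,-.195*np.cos(a),.142,.195*np.sin(a))}
def res(q):
    m=model(q); return np.concatenate([np.r_[proj(PS,m[k])-pts[k][0],proj(PT,m[k])-pts[k][1]] for k in m])
r=least_squares(res,[.63,0,.2,.6,0]); q=r.x
print("pose",q[:4]); print(r.fun.reshape(-1,4))
print("bar mid",W(q,-.195,0,0),"tipz",.126+.195*np.sin(q[3]))
E
```

```text
barL [ 0.4355 -0.0042  0.1279] 0.36312990248562854 0.3876213224715665
barR [ 0.4651 -0.1167  0.1285] 0.07283201135997233 0.07965641239363463
tip [0.4452 0.0846 0.231 ] 0.3441685566063288 0.36493577768614005
hL [0.609  0.1032 0.1302] 0.5802482044944273 0.5243904878558288
hR [ 0.6706 -0.1291  0.1264] 0.9721998016806148 0.9276119119283028
padL [ 0.6224 -0.1105  0.2207] 0.2692488869629495 0.27156164979524555
padR [ 0.6356 -0.1608  0.2173] 1.2345977321665158 1.2650656467705566
pose [ 0.6391 -0.0131  0.2481  0.5699]
[[ 0.1642  0.7526 -1.0535  0.3639]
 [-0.6538  0.3738  0.8224  0.2873]
 [-0.4425 -0.2096 -0.1173  0.2582]]
bar mid [ 0.45  -0.061  0.126] tipz 0.23120507990448663
```

The fit is good: bar middle at (0.450, -0.061, 0.127), yaw 0.248, hinge at (0.639, -0.013), pointer at about 0.57 rad. I'll move above the bar with the fingers part-closed so that one fits the gap.

>>> {"fn": "move_arm", "kwargs": {"rows": [[25,37,0,0.128,0.41],[25,37,0,0.128,0.41],[25,37,0,0.128,0.41],[25,37,0,0.128,0.41],[25,37,0,0.128,0.41],[25,37,0,0.128,0.41],[25,37,0,0.128,0.41],[25,37,0,0.128,0.41],[25,37,0,0.128,0.41],[25,37,0,0.128,0.41],[25,37,-8,0.128,0.41],[25,37,-9,0.128,0.41]], "newtons": 20}}

```text
time: 1.3
tool_pos: [0.4468, -0.0586, 0.2097]
tool_rot: [3.141, 0.0, 1.823]
contact_force: [0.2, -0.9, 0.1]
opening: 0.0268
grip_force: 0.0
```

>>> {"fn": "move_arm", "kwargs": {"rows": [[4,0,0,0,0.41],[0,0,0,0,0.41],[0,0,0,0,0.41]]}}

```text
time: 1.6
tool_pos: [0.4496, -0.061, 0.2097]
tool_rot: [-3.141, 0.0, 1.816]
contact_force: [-0.3, -0.3, 0.4]
opening: 0.0275
grip_force: 0.0
```

```bash
python3 - <<'E'
from cell import monitor, vision
import cv2,numpy as np
im=vision.read_camera("scene")[130:290,180:360,::-1]; t=vision.read_camera("top")[200:360,300:480,::-1]
o=monitor.observe(); print(o["time"],o["tool_pos"],o["tool_rot"],o["opening"],o["contact_force"])
c=np.hstack([im,t]); cv2.imwrite("pics/c1.png",cv2.convertScaleAbs(cv2.resize(c,(800,356),interpolation=cv2.INTER_CUBIC),alpha=1.4))
E
```

```text
1.7 [ 0.44952522 -0.0614321   0.209952  ] [3.14149264e+00 3.04609804e-04 1.81522389e+00] 0.027122402879529158 [ 0.01508515  0.54746513 -0.01358924]
```

View pics/c1.png

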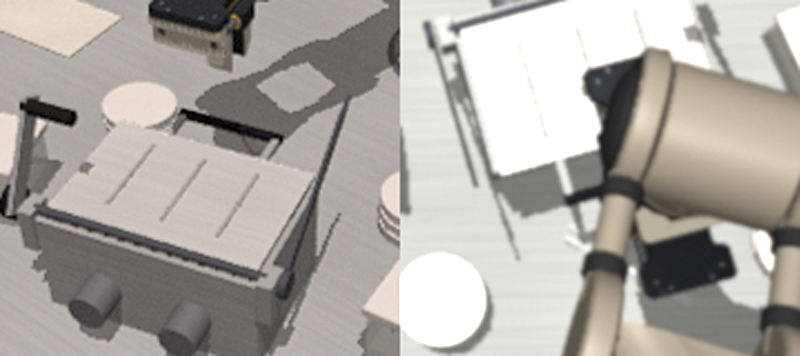

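The gripper stands above the bar in both views, around (205,30) in the left half, though the arm hides part of the bar in the top view. I'll descend slowly and check the force.

>>> {"fn": "move_arm", "kwargs": {"rows": [[0,0,-20,0,0.41],[0,0,-20,0,0.41],[0,0,-20,0,0.41],[0,0,-5,0,0.41],[0,0,-5,0,0.41],[0,0,0,0,0.41]]}}

```text
time: 2.3
tool_pos: [0.45, -0.0608, 0.14]
tool_rot: [3.141, 0.0, 1.817]
contact_force: [-0.1, 0.3, 0.9]
opening: 0.027
grip_force: 0.0
```

```bash
python3 - <<'E'
from cell import monitor, vision
import cv2,numpy as np
im=vision.read_camera("scene")[140:240,200:330,::-1]
o=monitor.observe(); print(o["time"],o["tool_pos"],o["contact_force"])
cv2.imwrite("pics/c2.png",cv2.convertScaleAbs(cv2.resize(im,(780,600),interpolation=cv2.INTER_CUBIC),alpha=1.6))
E
```

```text
2.35 [ 0.45027379 -0.06074256  0.14032768] [-0.57911888 -0.48183412 -0.23074594]
```

View pics/c2.png

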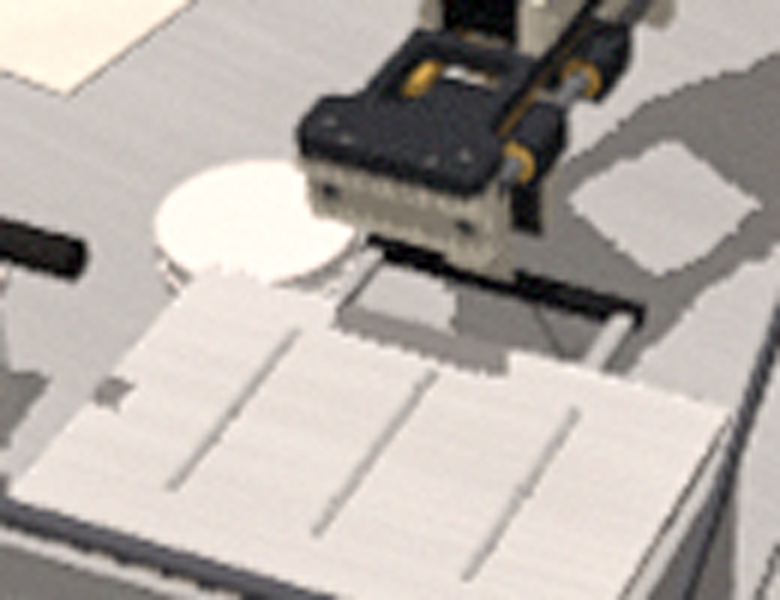

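The near finger's tip, at about (500,275), is at the bar's middle and lines up with the gap. I'll go down and pinch.

>>> {"fn": "move_arm", "kwargs": {"rows": [[0,0,-6,0,0.41],[0,0,-6,0,0.41],[0,0,-8,0,0.41],[0,0,-8,0,0.41],[0,0,0,0,0.41]]}}

```text
time: 2.85
tool_pos: [0.4492, -0.06, 0.1104]
tool_rot: [-3.139, -0.001, 1.818]
contact_force: [-0.5, 0.8, -0.4]
opening: 0.0268
grip_force: 0.0
```

>>> {"fn": "move_arm", "kwargs": {"rows": [[0,0,0,0,1],[0,0,0,0,1],[0,0,0,0,1],[0,0,0,0,1],[0,0,0,0,1]], "newtons": 20}}

```text
time: 3.35
tool_pos: [0.4516, -0.0601, 0.1122]
tool_rot: [3.138, 0.001, 1.818]
contact_force: [5.4, 2.8, -3.4]
opening: 0.0113
grip_force: 20.0
```

The bar is gripped. It sits about 2 mm further toward the hinge than commanded, so I take that up and lift along the arc to 0.5 rad.

>>> {"fn": "move_arm", "kwargs": {"rows": [[2,0.5,0,0,1],[0.2,0.1,9.7,0,1],[0.7,0.2,9.7,0,1],[1.2,0.3,9.7,0,1],[1.6,0.4,9.6,0,1],[2.1,0.5,9.5,0,1],[2.6,0.7,9.4,0,1],[3.0,0.8,9.2,0,1],[3.5,0.9,9.1,0,1],[3.9,1.0,8.9,0,1],[4.3,1.1,8.7,0,1],[0,0,0,0,1]]}}

```text
time: 4.55
tool_pos: [0.4741, -0.0541, 0.2069]
tool_rot: [-3.139, 0.001, 1.818]
contact_force: [-8.5, -6.0, 2.2]
opening: 0.0114
grip_force: 20.0
```

>>> {"fn": "move_arm", "kwargs": {"rows": [[0,0,0,0,1]]}}

```text
time: 4.65
tool_pos: [0.4737, -0.0542, 0.2062]
tool_rot: [-3.139, 0.0, 1.818]
contact_force: [-7.8, -5.8, 1.4]
opening: 0.0112
grip_force: 20.0
```

There is a radial compression of about 10 N, so I move outward about 2 mm to relax it.

>>> {"fn": "move_arm", "kwargs": {"rows": [[-1,-0.5,0.5,0,1],[-1,-0.8,0.5,0,1],[0,0,0,0,1],[0,0,0,0,1]]}}

```text
time: 5.05
tool_pos: [0.4737, -0.0543, 0.2064]
tool_rot: [3.14, -0.001, 1.818]
contact_force: [3.7, 3.8, -6.3]
opening: 0.0114
grip_force: 20.0
```

>>> {"fn": "move_arm", "kwargs": {"rows": [[0.6,0.3,-0.3,0,1],[4.7,1.2,8.4,0,1],[5.1,1.3,8.2,0,1],[5.5,1.4,7.9,0,1],[5.9,1.5,7.6,0,1],[0,0,0,0,1],[0,0,0,0,1]]}}

```text
time: 5.75
tool_pos: [0.4943, -0.049, 0.2392]
tool_rot: [-3.14, -0.001, 1.818]
contact_force: [-6.6, 3.1, 0.7]
opening: 0.0111
grip_force: 20.0
```

>>> {"fn": "move_arm", "kwargs": {"rows": [[-0.7,0.3,0.5,0,1],[6.1,1.6,7.4,0,1],[6.5,1.6,7.1,0,1],[6.8,1.7,6.8,0,1],[7.1,1.8,6.4,0,1],[0,0,0,0,1],[0,0,0,0,1]]}}

```text
time: 6.45
tool_pos: [0.5212, -0.042, 0.2679]
tool_rot: [3.141, 0.0, 1.818]
contact_force: [-6.7, 2.7, 2.5]
opening: 0.0113
grip_force: 20.0
```

>>> {"fn": "move_arm", "kwargs": {"rows": [[-0.6,0.2,0.6,0,1],[3.8,1.0,3.0,0,1],[3.8,1.0,2.9,0,1],[2.3,0.6,1.7,0,1],[2.3,0.6,1.6,0,1],[0,0,0,0,1],[0,0,0,0,1]]}}

```text
time: 7.15
tool_pos: [0.5326, -0.039, 0.2772]
tool_rot: [3.141, 0.001, 1.818]
contact_force: [-5.2, 1.7, 3.5]
opening: 0.0112
grip_force: 20.0
```

>>> {"fn": "move_arm", "kwargs": {"rows": [[1.4,0.4,1.4,0,1],[1.4,0.4,1.4,0,1],[1.6,0.4,1.1,0,1],[0,0,0,0,1],[0,0,0,0,1]]}}

```text
time: 7.65
tool_pos: [0.5368, -0.0379, 0.2803]
tool_rot: [3.141, 0.0, 1.818]
contact_force: [-4.9, 0.8, 4.1]
opening: 0.0111
grip_force: 20.0
```

>>> {"fn": "move_arm", "kwargs": {"rows": [[1.7,0.4,1.0,0,1],[1.7,0.4,1.0,0,1],[0,0,0,0,1],[0,0,0,0,1]]}}

```text
time: 8.05
tool_pos: [0.5401, -0.0371, 0.2825]
tool_rot: [3.141, 0.0, 1.818]
contact_force: [-5.7, 1.8, 4.6]
opening: 0.0115
grip_force: 20.0
```

>>> {"fn": "move_arm", "kwargs": {"rows": [[1.4,0.3,1.4,0,1],[1.6,0.4,1.1,0,1],[0,0,0,0,1],[0,0,0,0,1]]}}

```text
time: 8.45
tool_pos: [0.5432, -0.0363, 0.2846]
tool_rot: [3.141, 0.0, 1.818]
contact_force: [-4.5, 2.1, 2.8]
opening: 0.0111
grip_force: 20.0
```

>>> {"fn": "move_arm", "kwargs": {"rows": [[1.6,0.4,1.2,0,1],[1.7,0.4,0.9,0,1],[0,0,0,0,1],[0,0,0,0,1]]}}

```text
time: 8.85
tool_pos: [0.5465, -0.0354, 0.2867]
tool_rot: [3.141, 0.0, 1.818]
contact_force: [-4.3, 1.6, 4.0]
opening: 0.0109
grip_force: 20.0
```

>>> {"fn": "move_arm", "kwargs": {"rows": [[1.6,0.4,1.1,0,1],[1.7,0.4,0.9,0,1],[0,0,0,0,1],[0,0,0,0,1]]}}

```text
time: 9.25
tool_pos: [0.5473, -0.0352, 0.2873]
tool_rot: [-3.135, -0.001, 1.817]
contact_force: [-11.6, -1.4, 0.4]
opening: 0.0107
grip_force: 20.0
```

>>> {"fn": "move_arm", "kwargs": {"rows": [[1.7,0.4,1.0,0,1],[1.7,0.4,0.9,0,1],[0,0,0,0,1],[0,0,0,0,1]]}}

```text
time: 9.65
tool_pos: [0.548, -0.035, 0.2877]
tool_rot: [-3.127, -0.002, 1.817]
contact_force: [-21.0, -3.5, -4.2]
opening: 0.011
grip_force: 20.0
```

The stop is felt: tangential force rose to about 19 N with hardly any further motion, below the slip limit. I'll back off and start lowering.

>>> {"fn": "move_arm", "kwargs": {"rows": [[-1.7,-0.4,-1.0,0,1],[-1.7,-0.4,-1.0,0,1],[-1.7,-0.4,-1.0,0,1],[-1.7,-0.4,-1.0,0,1],[0,0,0,0,1],[0,0,0,0,1]]}}

```text
time: 10.25
tool_pos: [0.5463, -0.0355, 0.2867]
tool_rot: [3.141, 0.0, 1.818]
contact_force: [-5.4, 2.3, 4.3]
opening: 0.0112
grip_force: 20.0
```

>>> {"fn": "move_arm", "kwargs": {"rows": [[-8.2,-2.1,-4.9,0,1],[-7.9,-2.0,-5.3,0,1],[-7.7,-1.9,-5.7,0,1],[-7.4,-1.9,-6.1,0,1],[-7.0,-1.8,-6.5,0,1],[0,0,0,0,1],[0,0,0,0,1]]}}

```text
time: 10.95
tool_pos: [0.5088, -0.0453, 0.2578]
tool_rot: [3.141, 0.0, 1.818]
contact_force: [-1.0, 0.5, -3.5]
opening: 0.0111
grip_force: 20.0
```

>>> {"fn": "move_arm", "kwargs": {"rows": [[-6.6,-1.7,-6.9,0,1],[-6.3,-1.6,-7.3,0,1],[-5.9,-1.5,-7.6,0,1],[-5.5,-1.4,-7.9,0,1],[0,0,0,0,1],[0,0,0,0,1]]}}

```text
time: 11.55
tool_pos: [0.4838, -0.0518, 0.2281]
tool_rot: [-3.141, 0.0, 1.817]
contact_force: [1.8, -2.0, -3.6]
opening: 0.0114
grip_force: 20.0
```

```bash
python3 - <<'E'
from cell import monitor, vision
import cv2,numpy as np
im=vision.read_camera("scene")[:,:,::-1]; t=vision.read_camera("top")[:,:,::-1]
o=monitor.observe(); print(o["time"],o["tool_pos"],o["contact_force"])
cv2.imwrite("pics/s3.png",im);cv2.imwrite("pics/t3.png",t)
f=lambda c:cv2.convertScaleAbs(cv2.resize(c,(800,600),interpolation=cv2.INTER_CUBIC),alpha=1.6)
cv2.imwrite("pics/c3.png",f(im[120:270,170:370]));cv2.imwrite("pics/c4.png",f(t[175:325,300:500]))
E
```

```text
11.65 [ 0.48398229 -0.05168925  0.22843714] [ 1.4569069  -2.25924716 -3.59257527]
```

View pics/c3.png

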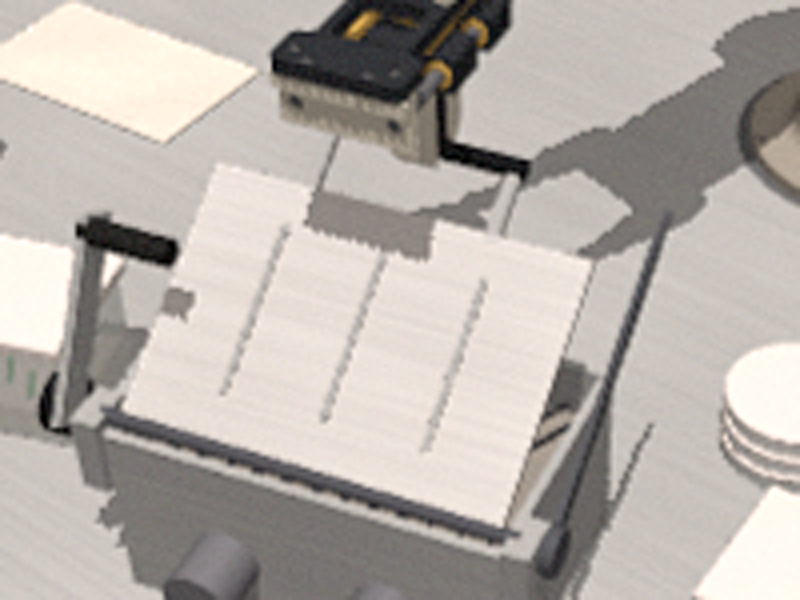

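View pics/c4.png

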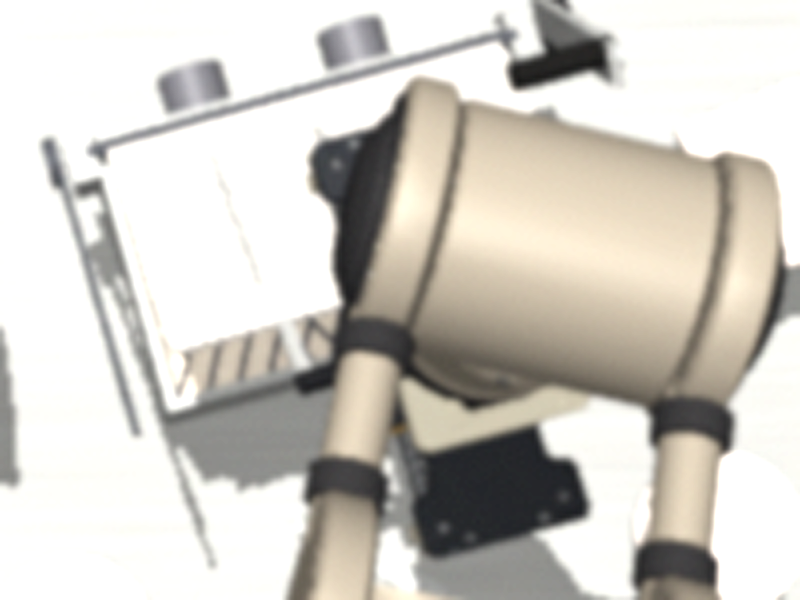

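In the scene crop the bar's left end is at (526,170) and the tip at (668,216); in the top crop they are at (302,385) and (137,432). The flap stands a little above the pointer. Next I compare their angles.

```bash
cat > ang.py <<'E'
from h import *
from scipy.optimize import least_squares
q=[.6391,-.0131,.2481]
def W(q,x,y,z):
    c,s=np.cos(q[2]),np.sin(q[2]); return np.array([q[0]+c*x-s*y,q[1]+s*x+c*y,.126+z])
def ang(s,t,y,w=(1,1)):
    f=lambda p:np.r_[w[0]*(proj(PS,W(q,-.195*np.cos(p[0]),p[1],.195*np.sin(p[0])))-s),w[1]*(proj(PT,W(q,-.195*np.cos(p[0]),p[1],.195*np.sin(p[0])))-t)]
    r=least_squares(f,[.6,y]); return r.x,r.fun
S=lambda u,v:np.array([(u+.5)/4-.5+170,(v+.5)/4-.5+120]); T=lambda u,v:np.array([(u+.5)/4-.5+300,(v+.5)/4-.5+175])
E
python3 - <<'E'
from ang import *
np.set_printoptions(precision=4,suppress=True)
for n,s,t,y in(("bar",S(526,171),T(302,384),.06),("tip",S(668,216),T(137,432),.142)):
    X,*e=tri(s,t); print(n,X,e,ang(s,t,y),ang(s,t,y,(1,0))[0],ang(s,t,y,(0,1))[0])
E
```

```text
bar [0.4672 0.0041 0.2349] [np.float64(0.6896593540477687), np.float64(0.7451727240445782)] (array([0.5895, 0.0587]), array([-0.8123,  0.1347, -0.5926,  0.2667])) [0.6012 0.0612] [0.5912 0.0575]
tip [0.4459 0.0845 0.2288] [np.float64(0.3880949854358928), np.float64(0.4109557411731816)] (array([0.5668, 0.142 ]), array([-0.1484, -1.0868, -0.1747,  0.758 ])) [0.5356 0.1415] [0.5784 0.1414]
```

Bar about 0.593 rad, pointer about 0.567; I lower a further 5 mm or so.

>>> {"fn": "move_arm", "kwargs": {"rows": [[-1.4,-0.4,-2.2,0,1],[-1.4,-0.4,-2.2,0,1],[0,0,0,0,1],[0,0,0,0,1],[0,0,0,0,1]]}}

```text
time: 12.15
tool_pos: [0.4811, -0.0524, 0.224]
tool_rot: [3.141, 0.0, 1.818]
contact_force: [1.4, -4.0, -2.9]
opening: 0.0108
grip_force: 20.0
```

```bash
python3 - <<'E'
from cell import monitor, vision
import cv2,numpy as np
from ang import *
im=np.mean([vision.read_camera("scene")[:,:,::-1] for _ in range(3)],0).astype("uint8"); t=vision.read_camera("top")[:,:,::-1]
o=monitor.observe(); print(o["time"],o["tool_pos"],o["contact_force"],np.abs(o["qvel"]).max())
f=lambda c,s:cv2.convertScaleAbs(cv2.resize(c,s,interpolation=cv2.INTER_CUBIC),alpha=1.6)
a=f(im[145:195,270:350],(800,500))
# overlay: tip shifted 82 mm along hinge axis (from the triangulated tip), i.e. where the bar end should be
print([proj(PS,W(q,-.195*np.cos(b),.06,.195*np.sin(b))) for b in (.55,.57,.59)])
cv2.imwrite("pics/c5.png",a)
E
```

```text
12.35 [ 0.4811174  -0.05240871  0.22394358] [ 1.37870094 -3.79315202 -2.27654708] 0.0022720972054919714
[array([301.60655839, 164.08743444]), array([301.23507106, 163.34702492]), array([300.84890983, 162.63333048])]
```

View pics/c5.png

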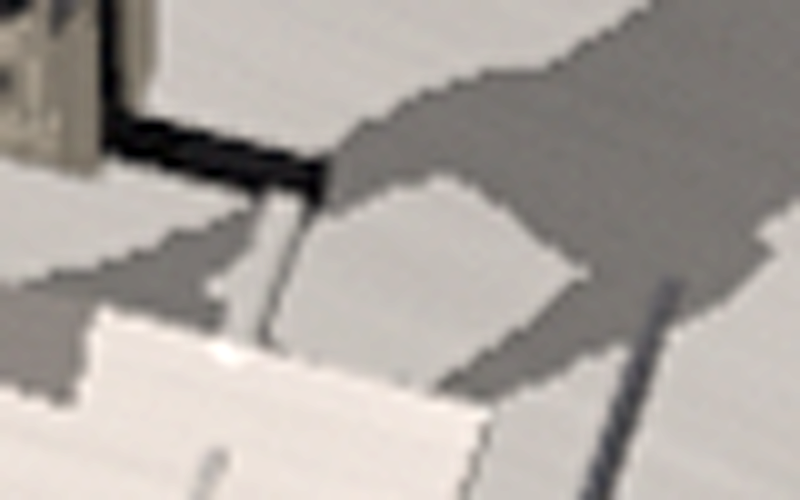

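The bar's left end is at about (322,182) in the crop (10×). The bar's line extended should pass through the tip at about (676,274). I check this numerically with the model's slope.

```bash
python3 - <<'E'
from ang import *
from cell import vision
np.set_printoptions(precision=3,suppress=True)
for b in(.53,.55,.57,.59):
    print(b,[proj(PS,W(q,-.195*np.cos(b),y,.195*np.sin(b))) for y in(0.02,.06,.142)])
im=np.mean([vision.read_camera("scene") for _ in range(3)],0).mean(2)
# bar centre line: dark columns between gripper and bar end
xs=[];ys=[]
for x in range(284,301):
    c=im[152:172,x]; bg=np.percentile(c,60); w=np.clip(60-c,0,None)
    xs.append(x); ys.append(152+(w*np.arange(20)).sum()/max(w.sum(),1))
print(np.array(ys)); p=np.polyfit(xs,ys,1); print(p, "at 301",np.polyval(p,301),"at 337",np.polyval(p,337))
print(im[168:182,330:342].astype(int))
E
```

```text
0.53 [array([285.433, 160.578]), array([301.963, 164.854]), array([336.903, 173.891])]
0.55 [array([285.021, 159.804]), array([301.607, 164.087]), array([336.667, 173.142])]
0.57 [array([284.594, 159.056]), array([301.235, 163.347]), array([336.417, 172.419])]
0.59 [array([284.151, 158.334]), array([300.849, 162.633]), array([336.153, 171.724])]
[158.554 158.629 159.018 159.457 159.612 159.873 160.099 160.597 160.667
 160.843 161.076 161.826 161.437 161.29  161.531 161.988 162.374]
[ 0.23  93.479] at 301 162.58826721073908 at 337 170.8538563079842
[[ 73  74  73  73  73  74  74  74  75  75  74  73]
 [ 74  74  74  73  74  73  75  74  74  73  74  75]
 [ 73  73  73  74  75  75  74  74  74  74  75  74]
 [ 74  74  73  73  73  75  74  75  75  75  75  75]
 [ 72  72  74  74  75  71  69  71  71  74  74  74]
 [ 73  74  73  73  74  71  64  60  66  74  74  74]
 [ 74  73  74  74  72  67  59  56  69  74  73  71]
 [ 75  75  74  75  71  64  58  59  74  72  80  96]
 [ 73  73  74  75  68  56  51  64  80  95 104 127]
 [ 74  75  73  73  67  56  63  92 107 127 124 123]
 [ 72  72  73  70  63  58  90 129 127 124 122 123]
 [ 78  94  89  71  57  54  93 126 123 125 125 123]
 [103 126 111  70  52  68 118 125 122 122 123 125]
 [124 117  92  58  46  78 127 124 123 122 123 123]]
```

```bash
python3 - <<'E'
from ang import *
from cell import vision
np.set_printoptions(precision=2,suppress=True,linewidth=200)
for b in(.55,.57,.59):
    print(b,[proj(PT,W(q,-.195*np.cos(b),y,.195*np.sin(b))) for y in(.05,.06,.142)])
im=np.mean([vision.read_camera("top") for _ in range(4)],0).mean(2)
print("bar cols 372-385 rows 262-278");print(im[264:278,372:386].astype(int))
print("tip cols 328-338 rows 276-288");print(im[276:289,328:339].astype(int))
E
```

```text
0.55 [array([379.09, 272.06]), array([374.2 , 273.39]), array([333.95, 284.32])]
0.57 [array([378.96, 270.9 ]), array([374.05, 272.23]), array([333.68, 283.19])]
0.59 [array([378.82, 269.7 ]), array([373.89, 271.04]), array([333.39, 282.03])]
bar cols 372-385 rows 262-278
[[130 145 151 141 114  93  97 105 107 102  87  60  36  29]
 [125 141 150 148 134 110  98  98  98  94  82  56  34  36]
 [115 133 147 151 144 123 101  91  86  80  68  46  37  56]
 [106 123 142 150 144 121  91  74  63  54  44  32  42  72]
 [ 97 111 128 134 125  98  66  46  36  30  26  25  46  79]
 [ 80  85  91  90  80  59  38  27  24  24  24  30  52  83]
 [ 63  58  51  44  37  30  26  25  26  26  26  34  58  87]
 [ 59  52  37  27  26  27  25  26  24  22  22  35  64  92]
 [ 69  63  44  29  24  23  22  21  20  21  25  41  72  97]
 [ 82  75  55  33  22  22  25  29  37  42  47  57  81 101]
 [ 87  82  66  45  34  40  48  55  65  71  72  76  90 105]
 [ 87  86  78  66  60  66  73  78  82  85  83  83  94 108]
 [ 88  88  86  82  80  83  86  87  87  88  86  87  98 111]
 [ 89  89  89  88  88  88  89  89  89  88  87  90 101 113]]
tip cols 328-338 rows 276-288
[[159 156 137 102  94 125 151 159 159 148 115]
 [158 158 146 115  93 114 145 157 159 149 123]
 [159 159 151 126  96 106 140 157 159 155 137]
 [160 160 157 137 102  98 132 154 160 159 146]
 [161 161 160 146 111  94 121 150 160 160 151]
 [162 162 162 152 123  95 112 145 160 162 158]
 [162 163 163 156 133  99 102 137 158 162 161]
 [162 162 162 159 144 114 109 135 155 161 161]
 [161 161 161 160 155 143 140 149 157 160 160]
 [161 161 161 161 160 158 158 159 160 161 161]
 [160 160 160 160 160 160 160 160 160 160 160]
 [159 159 159 159 159 159 159 159 159 159 159]
 [159 159 159 160 159 159 159 159 159 159 160]]
```

Both views now put the bar about 0.01 rad above the tip, so I make a last 2 mm trim.

>>> {"fn": "move_arm", "kwargs": {"rows": [[-0.6,-0.1,-0.9,0,1],[-0.6,-0.1,-0.9,0,1],[0,0,0,0,1],[0,0,0,0,1],[0,0,0,0,1],[0,0,0,0,1],[0,0,0,0,1]]}}

```text
time: 13.4
tool_pos: [0.48, -0.0527, 0.2221]
tool_rot: [3.141, 0.001, 1.818]
contact_force: [2.1, -5.6, -2.2]
opening: 0.0112
grip_force: 20.0
```

```bash
python3 - <<'E'
from cell import monitor, vision
import cv2,numpy as np
im=vision.read_camera("scene")[110:290,160:400,::-1]
o=monitor.observe(); print(o["time"],o["tool_pos"],o["contact_force"],np.abs(o["qvel"]).max())
cv2.imwrite("pics/c6.png",cv2.convertScaleAbs(cv2.resize(im,(800,600),interpolation=cv2.INTER_CUBIC),alpha=1.6))
E
```

```text
13.45 [ 0.48000566 -0.05269346  0.22214163] [ 0.80143397 -5.63346207 -3.07556562] 0.001565217410098618
```

View pics/c6.png

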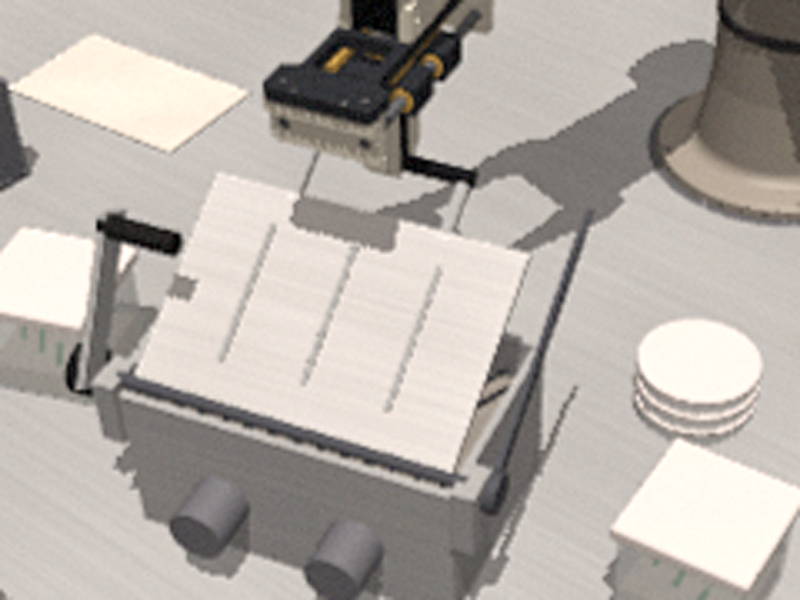

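The flap is held steady. The bar's end, at (474,180), lines up with the pointer tip at (589,212), and the stop and bystanders look undisturbed. I'm handing in.

```bash
python3 -c "
from cell import workorder
print(workorder.hand_in())"
```

```text
the job is handed in; nothing more can be done
None
```

The job is handed in: I lifted the flap until it met the stop at about 19 N at the bar (the clamp slips at about 30 N), then lowered it under control. It is held still in the gripper, in line with the pointer to within about 0.015 rad by the cameras, and nothing else in view looked disturbed.

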